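# One turn of the indexing slide's hand wheel

## Task

Push the dark hand wheel of the indexing slide clockwise (seen from above) through exactly one turn by its upright red handle, so that the handle comes back to the yellow pointer it starts at and the slide carries the white plastic housing one step, under the small inspection camera; do not wind it backwards or past the pointer. Nothing is to be gripped or lifted: just push the handle gently with the fingers, keep off the slide and the housing, leave the spool, the meter and the screwdriver where they are, and move clear of the wheel at the end.

Things in the scene. Friction and masses are not known exactly. Their poses are not given: they have to be found in the camera images.
- slide_base: fixed aluminium base plate of the indexing slide, 160 x 380 x 12 mm; origin on the work surface exactly below the wheel's axis; the plate runs from y -80 to +300 mm and x -80 to +80 mm in its own axes; its +y is the direction in which the slide steps forward. Two rails up to 34 mm high run along its +y part. A small black inspection camera (36 mm across, underside 110 mm, top 165 mm above the surface) hangs over x 0, y +220 mm from a post at x +68, y +220 mm.
- wheel_post: fixed grey gear post (80 mm across) that carries the wheel; origin on the work surface on the wheel's upright axis; its own +x points along the yellow pointer, a flat tongue under the wheel whose round tip stands out beyond the rim. The post may be turned to any direction.
- pointer_tip (a point): centre of the pointer's round yellow tip (24 mm across), 104 mm from the wheel's axis, 65 mm above the surface
- wheel (a joint): angle of the hand wheel, rad: 0 at the start with the handle over the pointer, growing clockwise seen from above, 6.283 after one full turn. The wheel is dark steel with three spokes, level, rim centre line 68 mm from the axis, rim top 91 mm above the surface (hub top 96 mm). It takes about 3 N at the handle to turn (0.2 N m of friction plus a little damping), does not coast and stays where it is left. The slide is geared to it: 50 mm of travel per turn.
- handle: red upright handle on the rim, a round sleeve 24 mm across that spins freely about its own pin; it stands from 93 to 155 mm above the surface, 68 mm from the wheel's axis; origin at the centre of its lower end. To be pushed gently: never with 30 N or more
- shuttle: the slide: blue open nest 90 x 80 x 22 mm with 5 mm walls and floor, standing on the rails 34 mm above the surface; origin at the centre of its underside; starts 170 mm from the wheel's axis along slide_base +y and is at 220 mm after one turn; moved only by the wheel
- housing: white plastic charger housing 76 x 66 x 30 mm, 90 g, lying loose in the nest; origin at the centre of its underside; rides along with the slide
- spool: loose green spool, 56 mm across, 40 mm high, standing on end; origin at the centre of its underside; to be left alone
- meter: loose red hand meter with a black dial, 70 x 125 x 36 mm, lying flat, long side along its own y; origin at the centre of its underside; to be left alone
- screwdriver: loose blue-handled screwdriver lying on the bench along its own x, handle towards its -x, 200 mm long and 26 mm high, origin under its middle; to be left alone
Not all that is in view belongs to the job. What is meant by the housing is not blue, and is the smaller of those in its own colour.

How it is judged:
On the way, in this order (a step that is already met when the one before it is completed fails the run):
1. the handle is pushed through the first quarter of the turn (value of joint wheel between 0.9 and 2.1 rad and contact force between the fingers and handle above 0.3 N).
2. the handle is pushed past the half turn (value of joint wheel between 2.5 and 3.7 rad and contact force between the fingers and handle above 0.3 N).
3. the handle is pushed through the last quarter (value of joint wheel between 4.1 and 5.6 rad and contact force between the fingers and handle above 0.3 N).
At the end, for the whole second after the job is handed in: The wheel rests one full turn clockwise from its start, within 0.15 rad (about 10 mm at the handle); the housing still lies in the nest, one step (50 mm, within 5 mm) further on; spool, meter and screwdriver are within 15 mm of where they were (value of joint wheel between 6.1332 and 6.4332 rad and velocity of joint wheel between -0.05 and 0.05 rad/s and y of housing in the frame of slide_base between 0.215 and 0.225 m and distance between housing and shuttle below 0.012 m and distance of each of spool, meter, screwdriver from where it was at the start of the episode below 0.015 m); the robot touches nothing.
It fails at once if the handle is gripped or shoved hard (contact force between the fingers and handle above 30 N).
It fails at once if the wheel is wound backwards, or past the pointer (more than 0.3 rad) (value of joint wheel below -0.3 rad or value of joint wheel above 6.5832 rad).
It fails at once if the robot touches the slide or the housing (contact force between any of the fingers, the arm and shuttle above 1 N or contact force between any of the fingers, the arm and housing above 1 N).
It fails at once if the housing is lifted from the nest (height (world z) of housing above 0.05 m).
It fails at once if the spool, meter or screwdriver is shifted or lifted (distance of any of spool, meter, screwdriver from where it was at the start of the episode above 0.015 m).
It also fails if it takes over 64 s, if anything falls off the work surface, if the arm or the gripper's body presses on something with over 40 N, if the wrist force passes 120 N, or if a joint passes its speed limit or range.

## Robot

A 6-joint arm with a two-finger parallel gripper is mounted at the origin on the work surface. World frame = base frame: x ahead of the robot, y to its left, z up, the work surface at z = 0. Lengths are in m, angles in rad, forces in N, time in s.
With the tool pointing down it reaches from about 0.375 to 0.925 m from the base axis. Payload 5.7 kg.
Tool frame: the origin (TCP) lies between the finger pads; the fingertips stand 19 mm ahead of it and the grasp point (between the pads) is the TCP (ctrl.tip_extent is the distance from the TCP to the fingertips, in m); x points along the fingers, y is the direction in which the jaws open and shut, and the axes are right-handed (so a half turn about x gives the same grasp; the last joint's range is limited). The gripper opens to 88 mm and grips with 3 to 60 N. Pads are 20 mm wide; open, the fingers measure 115 mm over their backs; the gripper's body (75 mm by 178 mm) begins 61 mm behind the grasp point.
Start: joints at [-1.448, 0.359, 1.51, -0, 1.272, -0.115], TCP at [0.141, -0.583, 0.242] pointing down, gripper open.
Joint ranges: [-2.97, 2.97], [-1.01, 2.36], [0.21, 2.38], [-0.96, 4.11], [0.2, 2.71], [-2.98, 2.98]. Speed limits (rad/s): [2.39, 2.39, 3.14, 3.14, 3.14, 3.14].

## Interface

Orientations are given as a 3x3 rotation matrix whose columns are the frame's x, y, z axes.
In Python, from bench import status, cams, job_done, ctrl gives the robot as it stands. The module is installed in compiled form; this text tells all that it offers.
- The arm moves only by the tool carry_out, never from a script. Its argument "increments" is a list that holds one entry, the list of rows, each a list of 7 numbers: the closure in counts, from 0 (fully open) to 255 (shut), then the shift along the tool's x, y, z in units of 400 mm (1.0 is 400 mm), then the turn, a rotation vector about the tool's x, y, z in units of 90 degrees (1.0 is 90 degrees). A call has 1 to 20 rows; each row is the pose to reach, as a shift and turn from the pose measured when the call began, along the tool's axes at that moment; what a row does not reach only later rows make up. A row lasts 1/8 s, in which the tool goes at most 62.5 mm and 10.7 degrees, less where a joint would pass 70% of its speed; a pose out of reach is approached as far as the arm can. A call with a number of a shift or a turn outside -1 to 1 is refused whole. A call with a gripper value outside its range is refused whole. The fingers move at their own pace and stop on an object; "grip_force" is the grip in N (left out, the last holds). Time passes only in rows, so rows that repeat a pose let the fingers close. It gives the time, the measured TCP pose, the force and the opening at its end, in the units of the state.
- status.get_state(): the state, without advancing time (a new reading comes with each control period).
- cams.camera(name): name is "scene" or "top" or "wrist"; returns a dict with "frame" (400x640x3 uint8, blue, green, red), "camera_matrix" (3x3 intrinsics, pixels), "R" (3x3) and "t" (3): a world point X has camera coordinates R X + t. Camera axes: x right, y down, z forward; pixel columns grow to the right and rows downward; lengths in m; the calibration is good to about 2 mm. A picture is of the moment at which its call begins. There is no depth.
- job_done(): hands the job in, once; it reports no verdict.
The state is a dict: "clock": time; "qpos": joint angles; "joint_vel": joint speeds; "effort": joint torques, N m; "position": TCP position; "tcp_rot": TCP orientation; "contact_force": force on the tool from outside, world axes, zero at the start; "torque": the same for the moment, N m; "gripper_width": finger opening in m.
Only numpy, scipy, OpenCV 4.12 (cv2) and the standard library are available. Lean on these libraries where they do the work, as an engineer would, in place of code of your own. Each camera call takes 0.05 s, during which the arm holds its last target. There are 200 camera calls.

## Working session

There is one attempt and no reset: what is moved stays moved. The work goes in short steps, Python scripts to look and compute and a tool call to move; the robot and the scene stay as the last step left them, time stands still between calls to the robot, and variables do not carry over. Pictures are saved under pics/ and viewed, about 8 in all and at most 12, crops included, and the job is handed in when it is done.

Besides the shell and the picture viewer there is one more tool, called after ">>>" by a JSON object that holds its "api" and its "payload", one argument or row to a line. carry_out: Moves the arm, as the interface text tells. Shifts and turns lie within -1 to 1; 1 stands for 400 mm of shift or 90 degrees of turn. Its arguments: {"type":"object","properties":{"increments":{"type":"array","items":{"type":"array","items":{"type":"array","items":{"type":"number"}}}},"grip_force":{"type":"number"}},"required":["increments"]}

```bash
mkdir -p pics; cat > h.py <<'E'
import numpy as np, cv2
from bench import status, cams, ctrl
def px(c,X):
    p=c["camera_matrix"]@(np.array(c["R"])@np.array(X)+np.array(c["t"])); return p[:2]/p[2]
def ray(c,uv,z):
    R=np.array(c["R"]);t=np.array(c["t"]);o=-R.T@t
    d=R.T@np.linalg.solve(np.array(c["camera_matrix"]),[uv[0],uv[1],1.]); return o+d*(z-o[2])/d[2]
def blobs(im,lo,hi,amin=40):
    hsv=cv2.cvtColor(im,cv2.COLOR_BGR2HSV); m=cv2.inRange(hsv,np.array(lo),np.array(hi))
    n,l,s,c=cv2.connectedComponentsWithStats(m)
    return [(c[i].round(1).tolist(),s[i].tolist()) for i in range(1,n) if s[i][4]>=amin]
E
python3 - <<'E'
from h import *
import pickle
print(status.get_state()); print(ctrl.tip_extent)
for n in ("top","scene"):
    c=cams.camera(n); cv2.imwrite(f"pics/{n}0.png",c["frame"]); pickle.dump(c,open(n+"0.pkl","wb"))
    o=-np.array(c["R"]).T@np.array(c["t"]); print(n,o)
    im=c["frame"]
    print("yellow",blobs(im,(20,120,100),(35,255,255)))
    print("red",blobs(im,(0,140,70),(8,255,255)),blobs(im,(172,140,70),(180,255,255)))
E
```

```text
{'clock': 0.0, 'qpos': array([-1.44807697e+00,  3.59487359e-01,  1.51140425e+00,  2.88461330e-05,
        1.27248728e+00, -1.15062339e-01]), 'joint_vel': array([-1.02610313e-03,  8.08885067e-04, -8.06576355e-04, -9.96941065e-05,
        1.32110367e-03,  8.04607208e-04]), 'effort': array([ 2.55263440e-03, -5.15366220e+01, -2.70719147e+01,  6.76478189e-02,
        3.48054268e-02, -1.44910173e-04]), 'position': array([ 0.14127418, -0.58247539,  0.24083078]), 'tcp_rot': array([[-1.91291987e-04,  2.35538888e-01, -9.71864906e-01],
       [ 1.77618432e-03, -9.71863311e-01, -2.35538851e-01],
       [-9.99998404e-01, -1.77126790e-03, -2.32450817e-04]]), 'contact_force': array([ 0.22897714, -0.46472449, -0.57315246]), 'torque': array([ 0.06835204, -0.01093967,  0.03103651]), 'gripper_width': 0.08769671532789983}
0.019
top [ 0.40739788 -0.02573769  0.86687214]
yellow [([355.9, 209.4], [347, 205, 21, 11, 148]), ([77.9, 268.6], [62, 253, 33, 33, 763])]
red [([382.1, 133.7], [352, 116, 57, 36, 1210]), ([372.7, 201.1], [367, 194, 13, 16, 135])] []
scene [ 0.92074822 -0.39195588  0.63211295]
yellow [([407.4, 72.8], [394, 61, 29, 25, 543]), ([271.1, 223.1], [264, 217, 15, 14, 139]), ([255.4, 240.8], [250, 235, 12, 12, 68])]
red [([254.1, 209.3], [247, 196, 15, 33, 288]), ([327.6, 345.9], [289, 294, 83, 96, 3069])] []
```

View pics/top0.png

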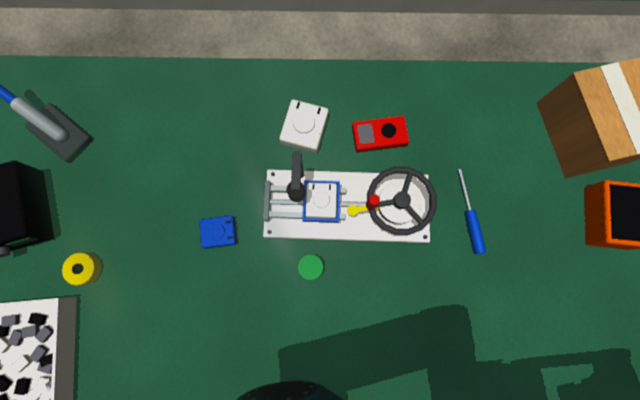

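View pics/scene0.png

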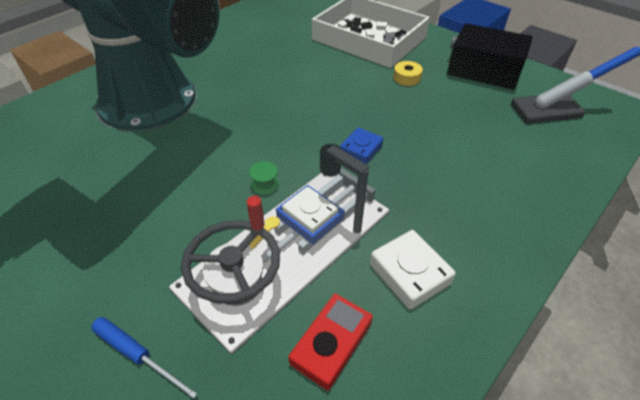

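Candidates for the housing: white in the blue nest (322,201), a larger white one loose (304,125), and a blue one (218,232). The one meant is the small white one in the nest. I only push the wheel, whose red handle is at (373,201) with the yellow pointer at (353,210). Next I measure.

```bash
python3 - <<'E'
from h import *
import pickle
c=pickle.load(open("top0.pkl","rb")); s=pickle.load(open("scene0.pkl","rb"))
im=c["frame"]; g=cv2.cvtColor(im,cv2.COLOR_BGR2HSV)
m=((g[...,2]<95)&(g[...,1]<110)).astype(np.uint8); w=np.zeros_like(m); w[155:245,355:448]=m[155:245,355:448]
n,l,st,ce=cv2.connectedComponentsWithStats(w); i=1+np.argmax(st[1:,4]); print("wheel comp",st[i],ce[i])
cn=max(cv2.findContours((l==i).astype(np.uint8),cv2.RETR_EXTERNAL,cv2.CHAIN_APPROX_NONE)[0],key=cv2.contourArea)
(ex,ey),r=cv2.minEnclosingCircle(cn); print(ex,ey,r,cv2.fitEllipse(cn)); W=ray(c,(ex,ey),.084); print("wheel axis rim",W, "hub",ray(c,(401,201),.096))
print("r m",np.linalg.norm(ray(c,(ex+r,ey),.084)-W))
print("handle top",ray(c,(372.7,201.1),.15),"tip",ray(c,(353,210.5),.065))
# triangulate handle top from scene for check
print("scene handle pred px of top:",px(s,[*ray(c,(372.7,201.1),.155)[:2],.155]))
for nme,p in (("spool",(311,267)),("plateTL",(266,171)),("plateBL",(265,237)),("plateTR",(430,176)),("plateBR",(430,242))): print(nme,ray(c,p,.012))
crop=cv2.resize(im[150:260,250:450],None,fx=4,fy=4,interpolation=cv2.INTER_CUBIC); cv2.imwrite("pics/crop0.png",crop)
E
```

```text
wheel comp [ 367  166   70   69 1665] [403.98558559 199.7957958 ]
401.747802734375 199.98672485351562 35.44332504272461 ((402.5904235839844, 200.2117919921875), (63.00471878051758, 66.05831146240234), 101.83650970458984)
wheel axis rim [ 0.5693481 -0.1995309  0.084    ] hub [ 0.56469026 -0.19524134  0.096     ]
r m 0.07517740197828351
handle top [ 0.55281315 -0.12847471  0.15      ] tip [ 0.54886199 -0.09783042  0.065     ]
scene handle pred px of top: [252.03578539 195.11227583]
spool [ 0.42904239 -0.00810323  0.012     ]
plateTL [0.64979281 0.10093143 0.012     ]
plateBL [0.49488662 0.09716375 0.012     ]
plateTR [ 0.64242427 -0.2835092   0.012     ]
plateBR [ 0.48789097 -0.27659133  0.012     ]
```

View pics/crop0.png

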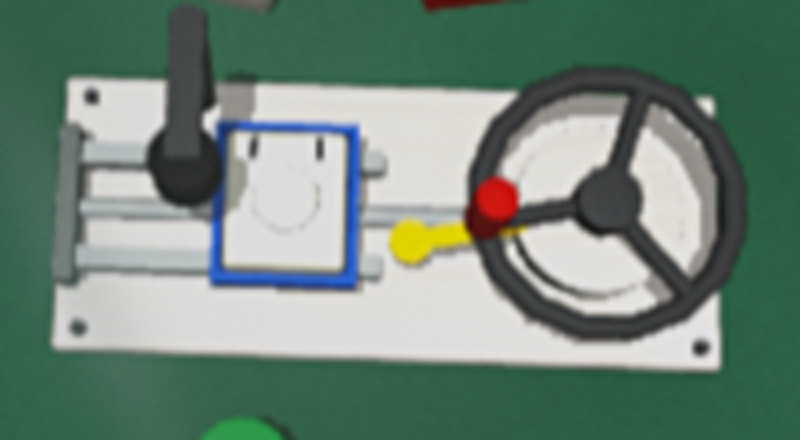

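Crop: red handle top at about (374,200), yellow tip centre at (352.5,210.5), hub at (402,200). The housing is the white part inside the blue nest. The wheel axis is about (0.567, -0.198), and handle and pointer both lie at about 100°. I'll close the fingers and push from behind at fixed orientation.

```bash
cat >> h.py <<'E'
W=np.array([.567,-.198]); TH0=np.deg2rad(100.2); RP=.068; ZT=.137
def lead(phi,jaw,a=.0135,b=.010,rh=.012):   # handle lead (ccw-negative) ahead of pusher at angle phi
    P=W+RP*np.array([np.cos(phi),np.sin(phi)]); A=np.array([[np.cos(jaw),np.sin(jaw)],[-np.sin(jaw),np.cos(jaw)]])
    for d in np.arange(0,1.2,.002):
        q=A@(W+.068*np.array([np.cos(phi-d),np.sin(phi-d)])-P)
        if np.linalg.norm(np.maximum(np.abs(q)-[a,b],0))>=rh: return d
def rows(P):
    s=status.get_state(); R=s["tcp_rot"]
    for p in P: print((R.T@(np.array(p)-s["position"])/.4).round(3).tolist())
def circ(deg,z=ZT): return [[*(W+RP*np.array([np.cos(np.deg2rad(d)),np.sin(np.deg2rad(d))])),z] for d in deg]
E
python3 - <<'E'
from h import *
rows([[.33,-.366,.24],*circ([140],.24)])
jaw=np.deg2rad(103.6)
for d in range(130,-250,-30): print(d,np.rad2deg(lead(np.deg2rad(d),jaw)).round(1))
E
```

```text
[0.003, -0.415, -0.586]
[0.004, -0.821, -1.16]
130 19.5
100 19.1
70 24.2
40 22.5
10 22.5
-20 24.1
-50 19.5
-80 19.1
-110 24.2
-140 22.5
-170 22.5
-200 24.1
-230 19.5
```

>>> {"api": "carry_out", "payload": {
  "increments": [
    [[255,0,-0.2,-0.25,0,0,0],[255,0,-0.3,-0.4,0,0,0],[255,0,-0.42,-0.58,0,0,0],[255,0,-0.42,-0.58,0,0,0],[255,0,-0.42,-0.58,0,0,0],[255,0,-0.42,-0.58,0,0,0],[255,0,-0.42,-0.58,0,0,0],[255,0,-0.42,-0.58,0,0,0]]
  ],
  "grip_force": 5
}}

```text
clock: 1.1
position: [0.3265, -0.3656, 0.2411]
tcp_rot: [[-0.0, 0.234, -0.972], [0.001, -0.972, -0.234], [-1.0, -0.001, 0.0]]
contact_force: [0.6, 0.4, -0.6]
gripper_width: 0.0112
```

```bash
python3 - <<'E'
from h import *
s=status.get_state();print(s["clock"],s["position"],s["qpos"],s["gripper_width"])
rows(circ([140],.24)+circ([140]))
E
```

```text
1.1 [ 0.32649422 -0.36562524  0.24111766] [-9.83195820e-01  2.01643674e-01  1.74012495e+00  4.21321644e-04
  1.20126845e+00  3.51043505e-01] 0.011168330156468224
[0.003, -0.403, -0.582]
[0.261, -0.403, -0.582]
```

>>> {"api": "carry_out", "payload": {
  "increments": [
    [[255,0,-0.1,-0.145,0,0,0],[255,0,-0.2,-0.29,0,0,0],[255,0,-0.3,-0.44,0,0,0],[255,0,-0.403,-0.582,0,0,0],[255,0,-0.403,-0.582,0,0,0],[255,0,-0.403,-0.582,0,0,0],[255,0,-0.403,-0.582,0,0,0],[255,0,-0.403,-0.582,0,0,0],[255,0.1,-0.403,-0.582,0,0,0],[255,0.2,-0.403,-0.582,0,0,0],[255,0.261,-0.403,-0.582,0,0,0],[255,0.261,-0.403,-0.582,0,0,0],[255,0.261,-0.403,-0.582,0,0,0]]
  ]
}}

```text
clock: 2.72
position: [0.5154, -0.1551, 0.1379]
tcp_rot: [[0.001, 0.233, -0.972], [0.001, -0.972, -0.233], [-1.0, -0.001, -0.001]]
contact_force: [-0.3, 0.2, 0.4]
gripper_width: 0.0003
```

```bash
python3 - <<'E'
from h import *
s=status.get_state();print(s["clock"],s["position"],s["qpos"],s["gripper_width"])
c=cams.camera("scene"); cv2.imwrite("pics/scene1.png",cv2.resize(c["frame"][130:330,120:420],None,fx=2.6,fy=2.6))
rows(circ(range(136,56,-4)))
E
```

```text
2.725 [ 0.51536061 -0.15514509  0.13788083] [-4.21477481e-01  3.90136621e-01  1.76059750e+00  1.22444860e-03
  9.90589941e-01  9.13313283e-01] 0.00031843304187870495
[0.003, -0.009, -0.008]
[0.003, -0.015, -0.018]
[0.003, -0.021, -0.029]
[0.003, -0.025, -0.04]
[0.003, -0.029, -0.051]
[0.003, -0.032, -0.063]
[0.003, -0.034, -0.074]
[0.003, -0.035, -0.086]
[0.003, -0.036, -0.098]
[0.003, -0.036, -0.11]
[0.003, -0.034, -0.122]
[0.003, -0.032, -0.133]
[0.003, -0.03, -0.145]
[0.003, -0.026, -0.156]
[0.003, -0.022, -0.167]
[0.003, -0.017, -0.178]
[0.003, -0.011, -0.188]
[0.003, -0.004, -0.198]
[0.003, 0.003, -0.208]
[0.003, 0.011, -0.217]
```

View pics/scene1.png

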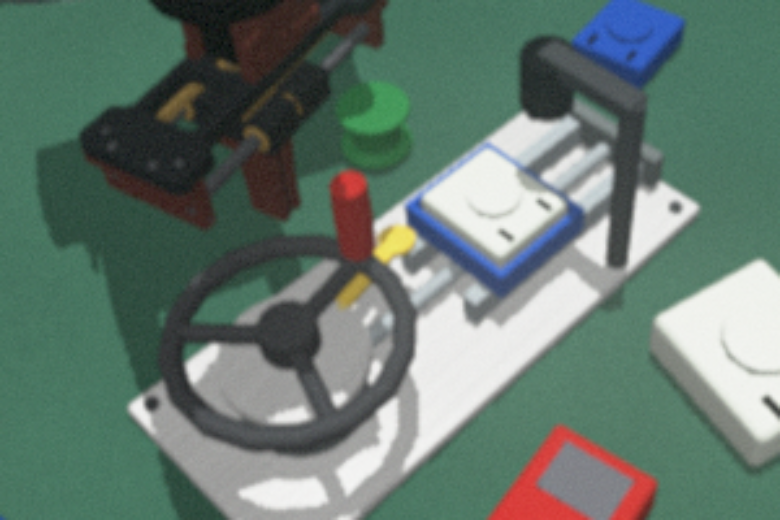

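The picture shows a dark-red finger tip at crop (275,205), on the -x side of the handle (353,205). Another red part at crop (165,200) needs checking before I push.

```bash
python3 - <<'E'
from h import *
s=status.get_state(); p=s["position"];R=s["tcp_rot"]; c=cams.camera("scene")
f=lambda X:((px(c,X)-[120,130])*2.6).round()
print("tip",f(p+R@[.019,0,0]), "tcp",f(p))
for y in (-.09,-.05,.05,.09):
  for z in(-.0375,.0375): print(y,z,"body bottom",f(p+R@[-.061,y,z]),"tiplevel",f(p+R@[.019,y,z]))
w=cams.camera("wrist"); cv2.imwrite("pics/wrist1.png",w["frame"])
E
```

```text
tip [275. 205.] tcp [270. 184.]
-0.09 -0.0375 body bottom [399.  35.] tiplevel [409. 132.]
-0.09 0.0375 body bottom [294.  -4.] tiplevel [311.  93.]
-0.05 -0.0375 body bottom [361.  76.] tiplevel [374. 173.]
-0.05 0.0375 body bottom [253.  34.] tiplevel [274. 132.]
0.05 -0.0375 body bottom [251. 194.] tiplevel [275. 289.]
0.05 0.0375 body bottom [137. 143.] tiplevel [171. 239.]
0.09 -0.0375 body bottom [201. 247.] tiplevel [231. 341.]
0.09 0.0375 body bottom [ 85. 192.] tiplevel [125. 288.]
```

View pics/wrist1.png

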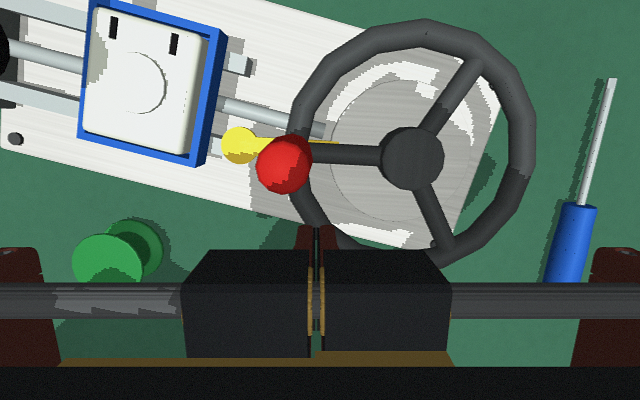

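The wrist view shows shut fingers at (316,240), behind the red handle (284,165). The red parts in the scene view match the body ends at z≈0.2, above everything. Pushing now.

>>> {"api": "carry_out", "payload": {
  "increments": [
    [[255,0.003,-0.009,-0.008,0,0,0],[255,0.003,-0.015,-0.018,0,0,0],[255,0.003,-0.021,-0.029,0,0,0],[255,0.003,-0.025,-0.04,0,0,0],[255,0.003,-0.029,-0.051,0,0,0],[255,0.003,-0.032,-0.063,0,0,0],[255,0.003,-0.034,-0.074,0,0,0],[255,0.003,-0.035,-0.086,0,0,0],[255,0.003,-0.036,-0.098,0,0,0],[255,0.003,-0.036,-0.11,0,0,0],[255,0.003,-0.034,-0.122,0,0,0],[255,0.003,-0.032,-0.133,0,0,0],[255,0.003,-0.03,-0.145,0,0,0],[255,0.003,-0.026,-0.156,0,0,0],[255,0.003,-0.022,-0.167,0,0,0],[255,0.003,-0.017,-0.178,0,0,0],[255,0.003,-0.011,-0.188,0,0,0],[255,0.003,-0.004,-0.198,0,0,0],[255,0.003,0.003,-0.208,0,0,0],[255,0.003,0.011,-0.217,0,0,0]]
  ]
}}

```text
clock: 5.38
position: [0.6018, -0.1388, 0.1373]
tcp_rot: [[0.002, 0.234, -0.972], [0.001, -0.972, -0.234], [-1.0, -0.0, -0.002]]
contact_force: [-2.1, 2.9, -1.5]
gripper_width: 0.0003
```

```bash
cat >> h.py <<'E'
def handle(tag=None):
    s=status.get_state(); d=s["position"][:2]-W
    print("t",s["clock"],"phi",np.rad2deg(np.arctan2(d[1],d[0])).round(1),"r",np.linalg.norm(d).round(4),"F",s["contact_force"].round(1))
    C={n:cams.camera(n) for n in("top","scene","wrist")}
    for n in C:
        c=C[n]; g=cv2.GaussianBlur(c["frame"],(3,3),0)
        print(n,[(b, (lambda h:[h[:2].round(3).tolist(),np.rad2deg(np.arctan2(*(h[:2]-W)[::-1])).round(1),np.linalg.norm(h[:2]-W).round(3)])(ray(c,b[0],.124 if n=="scene" else .15))) for b in blobs(g,(0,190,80),(6,255,255),60)])
        if tag: cv2.imwrite(f"pics/{n}{tag}.png",c["frame"])
E
python3 - <<'E'
from h import *
handle("2"); rows(circ(range(50,-70,-6)))
E
```

```text
t 5.375 phi 59.5 r 0.0687 F [-2.1  2.9 -1.5]
top []
scene [(([312.6, 364.3], [290, 332, 59, 56, 738]), [[0.78, -0.245], np.float64(-12.3), np.float64(0.218)])]
wrist [(([410.3, 45.0], [310, 0, 185, 82, 8569]), [[0.697, -0.151], np.float64(19.7), np.float64(0.139)]), (([358.3, 221.8], [333, 189, 56, 60, 2571]), [[0.628, -0.151], np.float64(37.7), np.float64(0.078)])]
[0.001, 0.021, -0.016]
[0.002, 0.036, -0.026]
[0.002, 0.052, -0.035]
[0.002, 0.068, -0.041]
[0.002, 0.085, -0.046]
[0.002, 0.103, -0.049]
[0.002, 0.121, -0.05]
[0.002, 0.138, -0.049]
[0.002, 0.156, -0.046]
[0.002, 0.173, -0.042]
[0.002, 0.19, -0.036]
[0.002, 0.206, -0.028]
[0.002, 0.221, -0.018]
[0.002, 0.235, -0.007]
[0.002, 0.247, 0.005]
[0.002, 0.259, 0.019]
[0.002, 0.268, 0.034]
[0.002, 0.277, 0.05]
[0.002, 0.283, 0.066]
[0.001, 0.288, 0.083]
```

View pics/scene2.png

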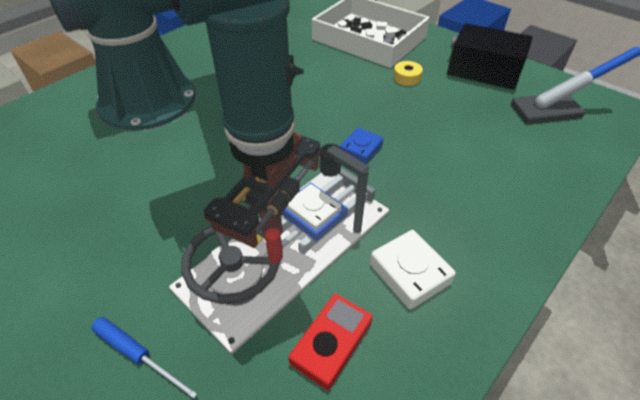

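The scene view shows the handle (273,245) pushed about 60° round, with the shuttle moving and everything else undisturbed. Force is about 4 N. I continue.

>>> {"api": "carry_out", "payload": {
  "increments": [
    [[255,0.001,0.021,-0.016,0,0,0],[255,0.002,0.036,-0.026,0,0,0],[255,0.002,0.052,-0.035,0,0,0],[255,0.002,0.068,-0.041,0,0,0],[255,0.002,0.085,-0.046,0,0,0],[255,0.002,0.103,-0.049,0,0,0],[255,0.002,0.121,-0.05,0,0,0],[255,0.002,0.138,-0.049,0,0,0],[255,0.002,0.156,-0.046,0,0,0],[255,0.002,0.173,-0.042,0,0,0],[255,0.002,0.19,-0.036,0,0,0],[255,0.002,0.206,-0.028,0,0,0],[255,0.002,0.221,-0.018,0,0,0],[255,0.002,0.235,-0.007,0,0,0],[255,0.002,0.247,0.005,0,0,0],[255,0.002,0.259,0.019,0,0,0],[255,0.002,0.268,0.034,0,0,0],[255,0.002,0.277,0.05,0,0,0],[255,0.002,0.283,0.066,0,0,0],[255,0.001,0.288,0.083,0,0,0]]
  ]
}}

```text
clock: 8.02
position: [0.5967, -0.2594, 0.1372]
tcp_rot: [[0.004, 0.234, -0.972], [-0.001, -0.972, -0.234], [-1.0, 0.001, -0.004]]
contact_force: [3.0, -0.0, -3.0]
gripper_width: 0.0005
```

```bash
python3 - <<'E'
from h import *
handle("3"); rows(circ(range(-70,-172,-6)))
E
```

```text
t 8.025 phi -64.2 r 0.0682 F [ 3. -0. -3.]
top [(([383.3, 133.6], [353, 116, 56, 35, 1093]), [[0.691, -0.152], np.float64(20.3), np.float64(0.133)])]
scene [(([191.4, 284.8], [186, 278, 13, 13, 74]), [[0.589, -0.275], np.float64(-74.0), np.float64(0.08)]), (([315.0, 369.5], [290, 342, 57, 46, 489]), [[0.786, -0.247], np.float64(-12.6), np.float64(0.225)])]
wrist [(([242.5, 13.1], [141, 0, 182, 34, 4642]), [[0.687, -0.211], np.float64(-6.0), np.float64(0.121)]), (([315.9, 336.3], [311, 330, 11, 12, 100]), [[0.566, -0.267], np.float64(-91.1), np.float64(0.069)])]
[0.001, 0.003, 0.015]
[0.001, 0.004, 0.033]
[0.001, 0.003, 0.051]
[0.001, 0.0, 0.068]
[0.001, -0.004, 0.086]
[0.001, -0.01, 0.102]
[0.0, -0.018, 0.118]
[0.0, -0.028, 0.133]
[0.0, -0.039, 0.147]
[0.0, -0.051, 0.16]
[0.0, -0.065, 0.171]
[0.0, -0.08, 0.181]
[0.0, -0.096, 0.189]
[0.0, -0.112, 0.196]
[0.0, -0.129, 0.201]
[0.0, -0.147, 0.203]
[0.0, -0.165, 0.205]
```

>>> {"api": "carry_out", "payload": {
  "increments": [
    [[255,0.001,0.003,0.015,0,0,0],[255,0.001,0.004,0.033,0,0,0],[255,0.001,0.003,0.051,0,0,0],[255,0.001,0.0,0.068,0,0,0],[255,0.001,-0.004,0.086,0,0,0],[255,0.001,-0.01,0.102,0,0,0],[255,0,-0.018,0.118,0,0,0],[255,0,-0.028,0.133,0,0,0],[255,0,-0.039,0.147,0,0,0],[255,0,-0.051,0.16,0,0,0],[255,0,-0.065,0.171,0,0,0],[255,0,-0.08,0.181,0,0,0],[255,0,-0.096,0.189,0,0,0],[255,0,-0.112,0.196,0,0,0],[255,0,-0.129,0.201,0,0,0],[255,0,-0.147,0.203,0,0,0],[255,0,-0.165,0.205,0,0,0]]
  ]
}}

```text
clock: 10.3
position: [0.5008, -0.214, 0.137]
tcp_rot: [[0.002, 0.234, -0.972], [-0.001, -0.972, -0.234], [-1.0, 0.001, -0.002]]
contact_force: [0.7, -3.6, -0.4]
gripper_width: 0.0006
```

```bash
python3 - <<'E'
from h import *
handle("4"); rows(circ(range(-172,-224,-5)))
E
```

```text
t 10.3 phi -166.5 r 0.0681 F [ 0.7 -3.6 -0.4]
top [(([383.1, 133.7], [353, 116, 56, 35, 1110]), [[0.691, -0.152], np.float64(20.5), np.float64(0.133)])]
scene [(([314.6, 364.3], [290, 336, 60, 52, 895]), [[0.782, -0.243], np.float64(-11.8), np.float64(0.22)])]
wrist [(([274.0, 228.8], [244, 204, 53, 45, 1763]), [[0.515, -0.191], np.float64(172.8), np.float64(0.052)])]
[-0.0, -0.014, -0.002]
[-0.0, -0.029, -0.004]
[-0.0, -0.043, -0.008]
[-0.0, -0.057, -0.012]
[-0.0, -0.071, -0.018]
[-0.0, -0.084, -0.025]
[-0.0, -0.097, -0.033]
[-0.0, -0.108, -0.042]
[-0.0, -0.119, -0.052]
[-0.0, -0.129, -0.063]
[-0.0, -0.138, -0.075]
```

>>> {"api": "carry_out", "payload": {
  "increments": [
    [[255,0,-0.014,-0.002,0,0,0],[255,0,-0.029,-0.004,0,0,0],[255,0,-0.043,-0.008,0,0,0],[255,0,-0.057,-0.012,0,0,0],[255,0,-0.071,-0.018,0,0,0],[255,0,-0.084,-0.025,0,0,0],[255,0,-0.097,-0.033,0,0,0],[255,0,-0.108,-0.042,0,0,0],[255,0,-0.119,-0.052,0,0,0],[255,0,-0.129,-0.063,0,0,0],[255,0,-0.138,-0.075,0,0,0],[255,0,-0.138,-0.075,0,0,0]]
  ]
}}

```text
clock: 11.95
position: [0.5169, -0.1519, 0.1369]
tcp_rot: [[0.002, 0.234, -0.972], [0.002, -0.972, -0.234], [-1.0, -0.001, -0.002]]
contact_force: [0.0, -0.3, -0.0]
gripper_width: 0.0004
```

```bash
python3 - <<'E'
from h import *
handle("5"); rows(circ(range(-226,-250,-2)))
E
```

```text
t 11.95 phi 137.4 r 0.0681 F [ 0.  -0.3 -0. ]
top [(([373.9, 133.2], [353, 117, 46, 34, 699]), [[0.692, -0.133], np.float64(27.5), np.float64(0.141)])]
scene [(([316.3, 363.5], [290, 339, 64, 50, 1126]), [[0.783, -0.241], np.float64(-11.3), np.float64(0.22)])]
wrist [(([296.1, 211.2], [269, 174, 52, 72, 2868]), [[0.542, -0.138], np.float64(112.9), np.float64(0.065)])]
[-0.0, -0.007, -0.009]
[-0.0, -0.009, -0.014]
[-0.0, -0.012, -0.019]
[-0.0, -0.015, -0.024]
[-0.0, -0.017, -0.03]
[-0.0, -0.019, -0.035]
[-0.0, -0.021, -0.041]
[0.0, -0.023, -0.047]
[0.0, -0.025, -0.052]
[0.0, -0.026, -0.058]
[0.0, -0.027, -0.064]
[0.0, -0.028, -0.07]
```

View pics/wrist5.png

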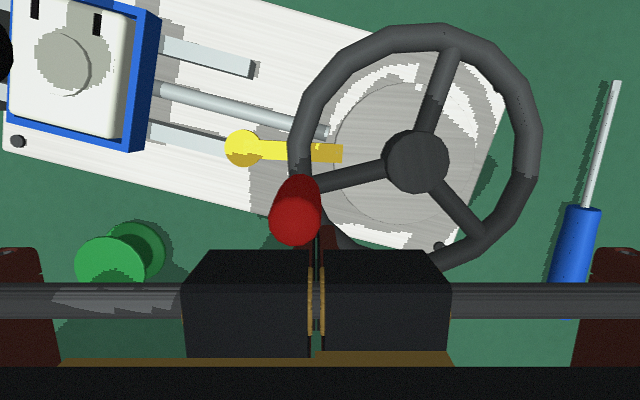

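The wrist view shows the handle (295,215) about 17° short of the pointer (243,148), with the spool and screwdriver untouched. I'll push most of the rest, then back off and compare with the first top picture.

>>> {"api": "carry_out", "payload": {
  "increments": [
    [[255,0,-0.007,-0.009,0,0,0],[255,0,-0.009,-0.014,0,0,0],[255,0,-0.012,-0.019,0,0,0],[255,0,-0.015,-0.024,0,0,0],[255,0,-0.017,-0.03,0,0,0],[255,0,-0.019,-0.035,0,0,0],[255,0,-0.021,-0.041,0,0,0],[255,0,-0.021,-0.041,0,0,0],[255,0,-0.021,-0.041,0,0,0],[255,0,-0.01,-0.01,0,0,0],[255,0,-0.01,0.03,0,0,0],[255,0,-0.01,0.08,0,0,0],[255,0,-0.01,0.15,0,0,0],[255,0,-0.01,0.2,0,0,0],[255,0,-0.01,0.2,0,0,0]]
  ]
}}

```text
clock: 13.98
position: [0.4365, -0.1673, 0.1368]
tcp_rot: [[0.001, 0.232, -0.973], [0.002, -0.973, -0.232], [-1.0, -0.001, -0.002]]
contact_force: [-0.4, 0.3, -0.3]
gripper_width: 0.0004
```

```bash
python3 - <<'E'
from h import *
handle("6"); rows(circ([-226,-232,-236,-238,-240,-242,-244]))
a=cv2.imread("pics/top0.png");b=cv2.imread("pics/top6.png");print(blobs(a,(0,140,70),(8,255,255)),blobs(b,(0,140,70),(8,255,255)))
cv2.imwrite("pics/cmp6.png",np.hstack([cv2.resize(i[150:250,340:450],None,fx=3.6,fy=3.6,interpolation=cv2.INTER_CUBIC) for i in(a,b)]))
E
```

```text
t 13.975 phi 166.8 r 0.1341 F [-0.4  0.3 -0.3]
top [(([383.0, 133.6], [353, 116, 56, 35, 1107]), [[0.691, -0.151], np.float64(20.6), np.float64(0.133)]), (([373.1, 203.0], [368, 197, 12, 13, 116]), [[0.549, -0.129], np.float64(104.6), np.float64(0.071)])]
scene [(([315.2, 363.2], [290, 336, 56, 53, 1080]), [[0.782, -0.242], np.float64(-11.5), np.float64(0.219)])]
wrist [(([299.8, 11.2], [276, 0, 47, 28, 974]), [[0.535, -0.138], np.float64(118.1), np.float64(0.068)])]
[0.001, 0.002, -0.207]
[0.001, -0.006, -0.222]
[0.001, -0.011, -0.233]
[0.001, -0.013, -0.239]
[0.001, -0.015, -0.245]
[0.001, -0.016, -0.25]
[0.001, -0.018, -0.256]
[([382.1, 133.7], [352, 116, 57, 36, 1210]), ([372.7, 201.1], [367, 194, 13, 16, 135])] [([382.1, 133.8], [352, 116, 57, 36, 1218]), ([373.1, 203.0], [367, 196, 13, 15, 140]), ([385.7, 248.3], [382, 243, 8, 14, 69])]
```

View pics/cmp6.png

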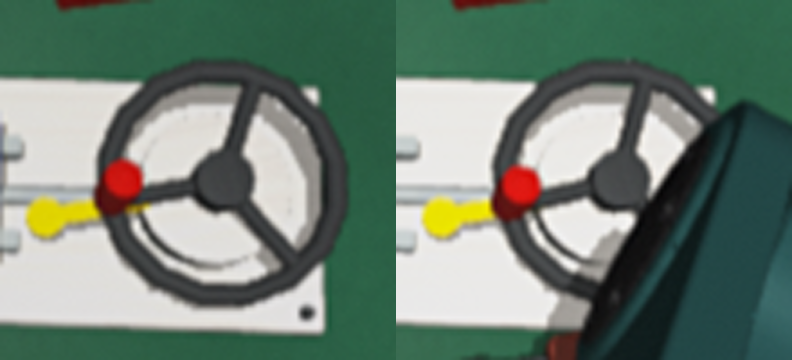

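The comparison shows the handle at (373.1,203.0) against (372.7,201.1) at the start, so it is about 4 mm (3°) short. One small nudge, then I back off and rise.

>>> {"api": "carry_out", "payload": {
  "increments": [
    [[255,0,0,-0.08,0,0,0],[255,0,0,-0.15,0,0,0],[255,0.001,0.002,-0.2,0,0,0],[255,0.001,-0.006,-0.222,0,0,0],[255,0.001,-0.011,-0.233,0,0,0],[255,0.001,-0.013,-0.239,0,0,0],[255,0.001,-0.015,-0.244,0,0,0],[255,0.001,-0.016,-0.248,0,0,0],[255,0.001,-0.016,-0.248,0,0,0],[255,0.001,-0.016,-0.248,0,0,0],[255,0,0,-0.2,0,0,0],[255,0,0,-0.12,0,0,0],[255,0,0,0,0,0,0],[255,-0.1,0,0,0,0,0],[255,-0.25,0.05,0,0,0,0],[255,-0.3,0.15,0,0,0,0],[255,-0.3,0.25,0,0,0,0],[255,-0.3,0.3,0,0,0,0],[255,-0.3,0.3,0,0,0,0]]
  ]
}}

```text
clock: 16.5
position: [0.4663, -0.2851, 0.2565]
tcp_rot: [[0.003, 0.231, -0.973], [0.001, -0.973, -0.231], [-1.0, -0.001, -0.003]]
contact_force: [0.1, 0.7, -0.7]
gripper_width: 0.0003
```

```bash
python3 - <<'E'
from h import *
handle("7"); s=status.get_state(); print(s["position"],abs(s["joint_vel"]).max())
b=cv2.imread("pics/top7.png");a=cv2.imread("pics/top0.png");print(blobs(b,(0,140,70),(8,255,255)))
for i in(a,b): print("green",blobs(i,(50,150,90),(80,255,255),100),"blue",blobs(i,(100,150,60),(125,255,255),60))
cv2.imwrite("pics/final.png",cv2.resize(b[90:290,180:500],None,fx=2.5,fy=2.5,interpolation=cv2.INTER_CUBIC))
E
```

```text
t 16.5 phi -139.1 r 0.1332 F [ 0.1  0.7 -0.7]
top [(([383.0, 133.6], [353, 116, 56, 35, 1107]), [[0.691, -0.151], np.float64(20.6), np.float64(0.133)]), (([372.8, 201.6], [368, 195, 11, 14, 115]), [[0.552, -0.129], np.float64(102.3), np.float64(0.071)])]
scene [(([316.6, 363.1], [290, 336, 64, 53, 1248]), [[0.783, -0.24], np.float64(-11.1), np.float64(0.22)])]
wrist [(([147.3, 37.3], [118, 15, 61, 45, 1679]), [[0.553, -0.143], np.float64(104.0), np.float64(0.057)])]
[ 0.46592821 -0.28290076  0.25645074] 0.0090865616256552
[([382.1, 133.7], [352, 116, 57, 36, 1219]), ([372.9, 201.5], [367, 195, 13, 15, 138]), ([498.9, 217.9], [495, 211, 10, 19, 59]), ([508.6, 251.7], [500, 231, 22, 32, 213])]
green [([310.1, 266.9], [298, 254, 25, 27, 531])] blue [([5.9, 94.4], [0, 85, 16, 19, 162]), ([324.6, 208.5], [302, 182, 38, 40, 234]), ([475.2, 231.9], [465, 209, 21, 45, 522]), ([217.0, 231.5], [199, 215, 37, 34, 1045])]
green [([310.2, 266.9], [298, 254, 26, 27, 534])] blue [([5.9, 94.5], [0, 85, 16, 19, 163]), ([299.7, 204.6], [280, 180, 37, 41, 272]), ([470.9, 216.2], [465, 210, 13, 14, 133]), ([217.3, 231.5], [199, 215, 38, 34, 1059])]
```

View pics/final.png

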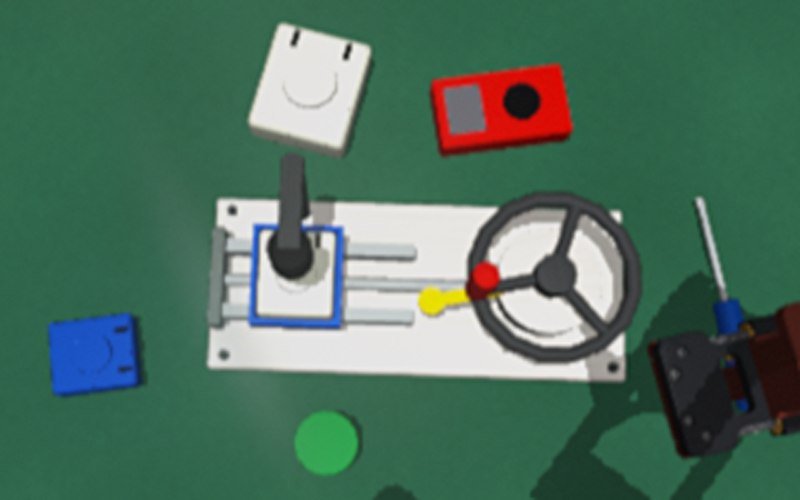

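The handle is back over the pointer, 0.4 px (about 1 mm) from its start. The housing is under the inspection camera, the loose objects are in place and the gripper is clear. Handing in.

```bash
python3 -c "
from bench import job_done; print(job_done())"
```

```text
the job is handed in; nothing more can be done
None
```

I pushed the red handle clockwise through one full turn with the closed fingers. The job is handed in; no verdict was reported.

- **Forces:** the wrist readings taken between moves stayed at about 4 N. I had no reading of the contact force during the moves themselves.
- **Wheel:** a check just before the end showed the handle about 4 mm short, so I gave it one small nudge. The last top view puts it at (372.9, 201.5) px against (372.7, 201.1) px at the start, about 1 mm or 0.02 rad short.
- **Slide and housing:** the nest and white housing moved one step and now sit under the inspection camera. I judged this from the last picture and did not measure the 50 mm separately.
- **Loose objects:** the spool and meter are at the same pixels as at the start. The screwdriver is half hidden by the gripper in the last top view, but its visible part looks unmoved and the fingers never came near it.
- **Gripper:** it is clear of everything, with the fingertips about 0.24 m above the surface. The job took about 17 s of robot time.

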